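Test a target clamp's spring latch, then load or set aside the calibration target

ROBOT

A 6-joint arm with a two-finger parallel gripper is mounted at the origin on the work surface. World frame = base frame: x ahead of the robot, y to its left, z up, the work surface at z = 0. Lengths are in m, angles in rad, forces in N, time in s.
With the tool pointing down it reaches from about 0.225 to 0.875 m from the base axis. Payload 3.4 kg.
Tool frame: the origin (TCP) lies between the finger pads; the fingertips stand 8 mm ahead of it and the grasp point (between the pads) lies 11 mm behind it; z points along the fingers, y is the line along which they close (so a half turn about z gives the same grasp; the last joint's range is limited). The gripper opens to 85 mm and grips with 20 to 120 N. Pads are 22 mm wide; open, the fingers measure 114 mm over their backs; the gripper's body (76 mm by 85 mm) begins 54 mm behind the grasp point. The pads swing forward as they close: fully open they stand 13 mm farther back than shut.
Start: joints at [1.056, 0.276, 1.505, -0, 1.361, -0.121], TCP at [0.221, 0.531, 0.208] pointing down, gripper open.
Joint ranges: [-2.89, 2.89], [-0.75, 2.08], [0.22, 2.7], [-1.18, 4.32], [0.11, 2.71], [-2.7, 2.7]. Speed limits (rad/s): [2.57, 2.57, 3.14, 3.14, 3.14, 3.14].

INTERFACE

Orientations are given as a unit quaternion [w, x, y, z].
In Python, from rig import manip, optics, finder gives the robot as it stands.
- The arm moves only by the tool servo_tool, never from a script. Its argument "increments" is a list of rows, each a list of 7 numbers: the shift along the tool's x, y, z in cm, then the turn, a rotation vector about the tool's x, y, z in degrees, then the closure, from -1 (fully open) to 1 (shut). In form: [[x, y, z, rx, ry, rz, gripper], ...]. A call has exactly 5 rows; each row shifts and turns the commanded pose from where the row before left it, along the tool's axes as they then stand; what a row does not reach is not made up. A row lasts 1/10 s, in which the tool goes at most 50 mm and 8.59 degrees, less where a joint would pass 70% of its speed; a pose out of reach is approached as far as the arm can. A call is refused whole if a number of a shift passes 5 or a number of a turn 8.59, either way. A call with a gripper value outside its range is refused whole. The fingers move at their own pace and stop on an object; "squeeze" is the grip in N (left out, the last holds). Time passes only in rows, so rows that do not move let the fingers close, or fill a call up. It gives the time, the measured TCP pose, the force, the opening and the grip force at its end, in the units of the state.
- manip.get_state(): the state, without advancing time (a new reading comes with each control period).
- optics.get_image(name): name is "scene" or "top"; returns the picture (400x640x3 uint8, red, green, blue); there is no depth.
- optics.get_calibration(name): a dict with "fov_y" (degrees; the focal length in pixels is half the picture's height over the tangent of half this angle, whatever the lens; pixels are square), "cx", "cy" (the principal point, pixels), "world_to_cam" (4x4, takes a point from world to camera coordinates). Camera axes: x right, y down, z forward; pixel columns grow to the right and rows downward; lengths in m; the calibration is good to about 2 mm. A picture is of the moment at which its call begins. get_calibration takes no time and is no camera call.
- manip.sign_off(): hands the job in; it is judged then, once.
Trained networks look in the newest picture that a camera, given by its name, has taken for a name from the list of things; names that differ only in an ending like _2 or _b are one class to them, and where a whole thing is asked for, a point or a joint stands for the part that bears it (a point fixed in the world has none). Each returns a list of dicts, best first, with "p" (0 to 1); they miss things now and then, are a little off and sometimes report something else, mostly with a low value. They report only what shows in the picture. A call takes as long as a camera call.
- finder.silhouettes(label, camera): "region" (400x640 bool, what is visible of it) and "box" ([centre column, centre row, width, height] in pixels, round what is visible of it).
- finder.tip_of(label, camera): "at" ([column, row] in pixels: a listed point, or the origin of a listed thing).
The state is a dict: "clock": time; "qpos": joint angles; "qd": joint speeds; "effort": joint torques, N m; "position": TCP position; "ee_rot": TCP orientation; "contact_force": force on the tool from outside, world axes, zero at the start; "moment": the same for the moment, N m; "width": finger opening in m; "gripper_force": force on a finger pad.
Only numpy, scipy, OpenCV 4.12 (cv2) and the standard library are available. Lean on these libraries where they do the work, as an engineer would, in place of code of your own. Each camera call takes 0.05 s, during which the arm holds its last target. There are 200 camera calls.

TASK

Test the microscope target clamp: press its yellow latch pad straight down until it clicks and stays down, but never press it harder than about 12 newtons. If it clicks, seat the green-faced calibration target fully in the clamp's round nest; if it has still not clicked at 12 newtons, let it spring back up and put the target in the orange tray instead. Test first, keep the target level, set it down gently, and leave everything else where it is.

Things in the scene. Friction and masses are not known exactly. Their poses are not given: they have to be found in the camera images.
- clamp: Fixed target clamp: dark base 120 x 190 x 28 mm (x, y, z), origin at the centre of its underside, z up. Its -y half has an aluminium plate, top 40 mm above the bench, with the round nest; its +y half a black tower 56 mm square, top 44 mm above the bench, with the yellow latch pad. Grip the target along the clamp's x to keep the fingers clear of jaw and tower.
- nest (a point): Centre of the nest's floor, at (0, -38, 34) mm in the clamp's frame, same axes. The nest is 59 mm in diameter, 6 mm deep, with a 2 mm chamfer; the target goes in flat. On its +y side a steel jaw, 30 mm wide, 41.5 to 51.5 mm above the bench, slides along y: latch up, it overhangs the nest by 10 mm and blocks it; the clicked latch draws it back 14 mm, clear of the nest.
- latch_top (a point): Centre of the top of the yellow square latch pad, 34 x 34 mm, at (0, 62, 66) mm in the clamp's frame when the latch is up. It moves straight down with the latch.
- latch (a joint): Latch pad travel, m: 0 up, 0.014 fully down on a hard stop. The force starts at a quarter of its peak, peaks at about 5 mm, then falls; past about 11.5 mm the latch snaps down by itself, clicks and stays at 0.014. Let go earlier, it springs back to 0. The peak varies from time to time, about 5 to 26 N, and must be felt. After the click do not drive it on against the stop.
- target: Green-faced calibration target, a loose black disc 54 mm in diameter and 20 mm high with a bright green face on top and a thin metal band; about 0.09 kg. Origin at the centre of its underside. It starts on the bench. Take it by its side from above.
- tray: Fixed low orange tray, 140 x 140 mm outside, walls 4 mm thick and 12 mm high. Origin at the centre of its underside; its inner floor is 4 mm above the bench.
- blue_target: Look-alike disc with a blue face, 54 x 20 mm, not to be used. Origin under its centre. Leave it alone.
- oil_bottle: Amber bottle with black cap, 30 mm diameter, 70 mm high. Leave it alone.
- reagent: Clear bottle with blue cap, 70 mm diameter, 150 mm high. Leave it alone.
- tip_box: Blue box with clear lid, 85 x 120 x 67 mm. Leave it alone.
- slide_box: White box with a green band, 85 x 50 x 30 mm. Leave it alone.
- driver: Screwdriver, 160 mm long, lying on the bench in front of the clamp. Leave it alone.
- lens_jar: Black jar with a metal cap, 44 mm diameter, 50 mm high. Leave it alone.

How it is judged:
By the outcome, as a careful person would: the job done as asked, in the order asked, and still so for the second after the job is handed in, with the robot touching nothing.
It also fails if it takes over 64 s, if anything falls off the work surface, if the arm or the gripper's body presses on something with over 40 N, if the wrist force passes 120 N, or if a joint passes its speed limit or range.

## Working session

There is one attempt and no reset: what is moved stays moved. The work goes in short steps, Python scripts to look and compute and a tool call to move; the robot and the scene stay as the last step left them, time stands still between calls to the robot, and variables do not carry over. Pictures are saved under pics/ and viewed, at most 10 in all, crops included, and the job is handed in when it is done.

Besides the shell and the picture viewer there is one more tool, called as name([rows], argument=value, ...), one row to a line, values as JSON. servo_tool: Moves the arm, as the interface text tells. Its arguments: {"type":"object","properties":{"increments":{"type":"array","items":{"type":"array","items":{"type":"number"}}},"squeeze":{"type":"number"}},"required":["increments"]}

```bash
mkdir -p pics; ls
cat > h.py <<'E'
import numpy as np, cv2
from rig import manip, optics, finder
def ray(cam,uv):
    c=optics.get_calibration(cam); f=200/np.tan(np.radians(c["fov_y"])/2)
    M=np.array(c["world_to_cam"]); R,t=M[:3,:3],M[:3,3]
    return -R.T@t, R.T@np.array([(uv[0]-c["cx"])/f,(uv[1]-c["cy"])/f,1])
def at_z(cam,uv,z):
    o,d=ray(cam,uv); return o+d*(z-o[2])/d[2]
def proj(cam,p):
    c=optics.get_calibration(cam); f=200/np.tan(np.radians(c["fov_y"])/2)
    M=np.array(c["world_to_cam"]); q=M[:3,:3]@np.array(p)+M[:3,3]
    return f*q[:2]/q[2]+[c["cx"],c["cy"]]
def tri(a,ua,b,ub):
    o1,d1=ray(a,ua);o2,d2=ray(b,ub)
    s=np.linalg.lstsq(np.stack([d1,-d2],1),o2-o1,rcond=None)[0]
    p,q=o1+s[0]*d1,o2+s[1]*d2
    return (p+q)/2,np.linalg.norm(p-q)
E
python3 - <<'E'
from h import *
for n in("scene","top"):
    im=optics.get_image(n); cv2.imwrite(f"pics/{n}0.png",im[:,:,::-1])
    c=optics.get_calibration(n); print(n,c["fov_y"],c["cx"],c["cy"],ray(n,(320,200)), [k for k in c])
T={}
for l in("nest","latch_top","clamp","target","tray"):
    for n in("scene","top"):
        r=finder.tip_of(l,n)[:2]
        print(l,n,[(np.round(x["at"],1),round(x["p"],2)) for x in r]); 
        if r:T[l,n]=r[0]["at"]
    if (l,"scene") in T and (l,"top") in T: print(l,tri("scene",T[l,"scene"],"top",T[l,"top"]))
E
```

```text
pics
scene 43.546480633919934 322.1218341893107 201.5118715866298 (array([ 1.27706268, -0.33987284,  0.94255927]), array([-0.60158104,  0.29694601, -0.7415864 ])) ['fov_y', 'cx', 'cy', 'world_to_cam']
top 43.63225522364236 316.14307547400887 206.35290274618114 (array([0.34795864, 0.00999195, 1.35927283]), array([ 0.18056428,  0.00368274, -0.98366877])) ['fov_y', 'cx', 'cy', 'world_to_cam']
nest scene [(array([330.3, 205.8]), 0.68)]
nest top [(array([311. , 207.1]), 0.85)]
nest (array([0.57097252, 0.03789659, 0.03685157]), np.float64(0.002988823876394423))
latch_top scene [(array([363.3, 182. ]), 0.76), (array([429.9, 198. ]), 0.65)]
latch_top top [(array([274.6, 207.9]), 0.66)]
latch_top (array([0.56405211, 0.13215901, 0.06899874]), np.float64(0.0040429244094518715))
clamp scene [(array([341.8, 207.8]), 0.68)]
clamp top [(array([299.8, 215.5]), 0.89)]
clamp (array([ 0.55644205,  0.07374525, -0.00452953]), np.float64(0.005408761859040907))
target scene [(array([187.5, 223.9]), 0.7)]
target top [(array([428.1, 259.8]), 0.82), (array([273.9, 207.7]), 0.66)]
target (array([ 0.42984616, -0.2812458 , -0.00878979]), np.float64(0.00764607734685196))
tray scene [(array([405.9, 157.4]), 0.62), (array([470.6, 200.1]), 0.23)]
tray top [(array([211.5, 243.5]), 0.84)]
tray (array([0.4803661 , 0.31422636, 0.00278167]), np.float64(0.004788307597265933))
```

View pics/scene0.png

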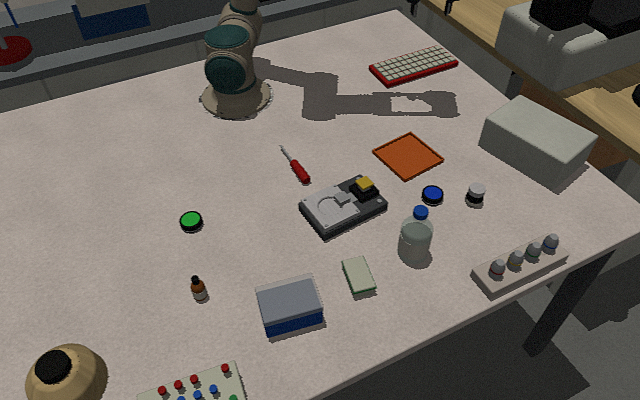

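View pics/top0.png

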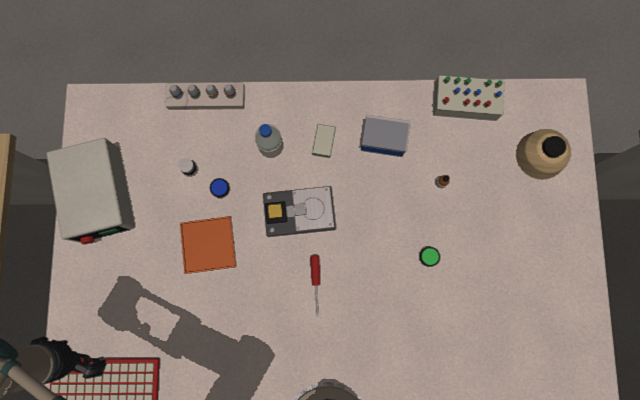

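The scene view shows the green target at (191,221), the clamp at (343,205) and the tray at (408,155). In the top view they are at (430,256), (299,211) and (208,245). I'll refine these with colour segmentation.

Run:
```python
from h import *
def big(m,near):
    n,l,s,c=cv2.connectedComponentsWithStats(m.astype(np.uint8))
    i=min([k for k in range(1,n) if s[k,4]>25],key=lambda k:np.hypot(*(c[k]-near)))
    return c[i],l==i,s[i,4]
px={}
for n,near in(("scene",dict(g=(191,221),y=(366,183),o=(408,155))),("top",dict(g=(430,256),y=(275,211),o=(208,245)))):
    im=cv2.imread(f"pics/{n}0.png"); h=cv2.cvtColor(im,cv2.COLOR_BGR2HSV); H,S,V=[h[:,:,i].astype(int) for i in range(3)]
    ms=dict(g=(abs(H-60)<15)&(S>120)&(V>80),y=(H>18)&(H<32)&(S>120)&(V>140 if n=="scene" else V>100),o=(H<15)&(S>150)&(V>100))
    for k in ms:
        c,m,a=big(ms[k],near[k]); px[k,n]=c
        z=dict(g=.02,y=.066,o=.004)[k]
        pts=np.argwhere(m)[:,::-1].astype(np.float32)
        print(k,n,c.round(1),a,"at z:",at_z(n,c,z).round(4))
        if k!="g" and n=="top": print("  rect",cv2.minAreaRect(np.array([at_z(n,p,z)[:2]*1000 for p in pts],np.float32)))
for k in "gyo": print(k,tri("scene",px[k,"scene"],"top",px[k,"top"]))
r=finder.silhouettes("clamp","top")[0]; pts=np.argwhere(r["region"])[:,::-1]
for z in(.028,): print("clamp",cv2.minAreaRect(np.array([at_z("top",p,z)[:2]*1000 for p in pts],np.float32)))
im=cv2.imread("pics/top0.png")[165:260,240:360]; cv2.imwrite("pics/c1.png",np.hstack([cv2.resize(im,None,fx=6,fy=6,interpolation=2)]))
```

```text
g scene [189.9 218.8] 204 at z: [ 0.4411 -0.2766  0.02  ]
y scene [364.1 181.6] 122 at z: [0.5606 0.1342 0.066 ]
o scene [407.8 156. ] 1593 at z: [0.4797 0.3237 0.004 ]
g top [429.8 256. ] 231 at z: [ 0.4391 -0.2764  0.02  ]
y top [274.5 210.6] 168 at z: [0.5581 0.1345 0.066 ]
  rect ((558.1053466796875, 134.4696044921875), (33.234886169433594, 34.71834945678711), 5.882436275482178)
o top [207.4 244.4] 2567 at z: [0.4767 0.3228 0.004 ]
  rect ((477.5765686035156, 322.76922607421875), (138.44496154785156, 138.9007568359375), 7.268422603607178)
g (array([ 0.43926386, -0.2766493 ,  0.01802344]), np.float64(0.00034001344402715067))
y (array([0.5586449 , 0.13505339, 0.06375182]), np.float64(0.0007735811444125021))
o (array([0.4773728 , 0.32431742, 0.00157892]), np.float64(0.0020958109280938735))Traceback (most recent call last):
  File "<stdin>", line 18, in <module>
  File "h.py", line 8, in at_z
    o,d=ray(cam,uv); return o+d*(z-o[2])/d[2]
        ~~~^^^^^^^^
  File "h.py", line 4, in ray
    c=optics.get_calibration(cam); f=200/np.tan(np.radians(c["fov_y"])/2)
ValueError: time passes only in moves, steps and waits
```

```bash
sed -i 's/^import numpy as np, cv2/import numpy as np, cv2, functools/; s/c=optics.get_calibration(cam)/c=cal(cam)/' h.py
cat >> h.py <<'E'
@functools.lru_cache(None)
def cal(cam): return optics.get_calibration(cam)
E
python3 - <<'E'
from h import *
optics.get_image("top")
r=finder.silhouettes("clamp","top")[0]; pts=np.argwhere(r["region"])[:,::-1]
print("clamp",r["box"],cv2.minAreaRect(np.array([at_z("top",p,.028)[:2]*1000 for p in pts],np.float32)))
im=cv2.imread("pics/top0.png")
# nest direction: clamp plate long edges; check predicted nest for yaw candidates
big=cv2.resize(im[165:260,240:360],None,fx=6,fy=6,interpolation=cv2.INTER_CUBIC)
for a,col in((4,(0,0,255)),(7,(255,0,0))):
    t=np.radians(a); R=np.array([[np.cos(t),-np.sin(t)],[np.sin(t),np.cos(t)]])
    L=np.array([.559,.1345]); O=L-R@[0,.062]
    def P(x,y,z): 
        w=O+R@[x,y]; return tuple(((proj("top",(*w,z))-[240,165]+.5)*6).astype(int).tolist())
    cv2.polylines(big,[np.array([P(.0295*np.cos(q),-.038+.0295*np.sin(q),.04) for q in np.linspace(0,6.3,40)])],True,col,1)
    cv2.polylines(big,[np.array([P(*c,.028) for c in((-.06,-.095),(.06,-.095),(.06,.095),(-.06,.095))])],True,col,1)
    print(a,O,O+R@[0,-.038])
cv2.imwrite("pics/c1.png",big)
s=manip.get_state(); print(s)
E
```

```text
clamp [299.2, 210.9, 76.0, 50.9] ((562.5025024414062, 71.70870971679688), (122.24134063720703, 189.67112731933594), 5.248013019561768)
4 [0.5633249  0.07265103] [0.56597565 0.03474359]
7 [0.5665559  0.07296214] [0.57118693 0.03524538]
{'clock': 0.75, 'qpos': array([ 1.05594545e+00,  2.75879718e-01,  1.50486153e+00, -5.94727937e-06,
        1.36068370e+00, -1.21008125e-01]), 'qd': array([-9.28681532e-04, -7.15245738e-04, -1.54227803e-03, -3.76593134e-05,
        2.64615385e-04, -2.48076425e-04]), 'effort': array([ 1.54066420e-03, -4.16561222e+01, -2.46076530e+01, -1.56007477e-04,
        2.44759021e-04, -2.11442136e-05]), 'position': array([0.22069149, 0.53102652, 0.20825495]), 'ee_rot': array([2.89762292e-05, 1.95650529e-01, 9.80673678e-01, 7.87451815e-05]), 'contact_force': array([-0.65671872,  0.37944891, -0.12146254]), 'moment': array([0.0306388 , 0.02133225, 0.0446291 ]), 'gripper_force': 0.0, 'width': 0.08520394019084487}
```

View pics/c1.png

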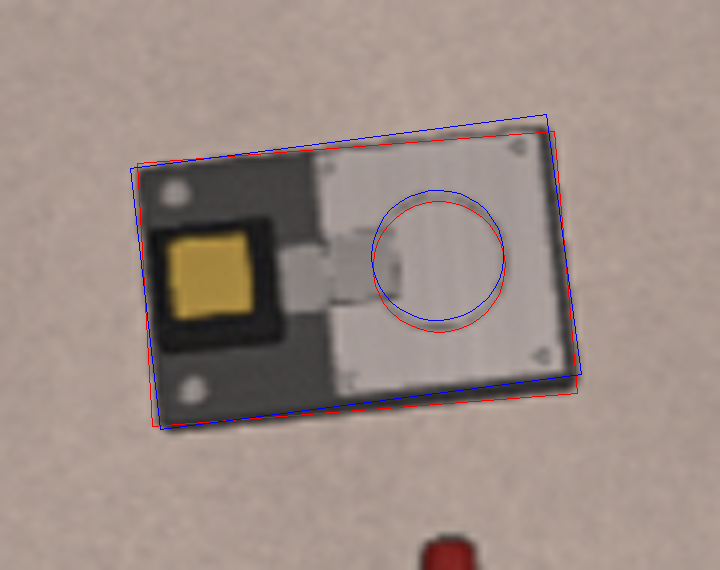

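The overlay puts the clamp yaw at about 5°, since the outline falls between the red 4° and blue 7° fits. The yellow pad is at crop (210,275) and the nest at (438,260). I'm moving over the latch now with the fingers shut.

servo_tool([
  [-4.4, -2.2, 0, 0, 0, 0, 1],
  [-4.4, -2.2, 0, 0, 0, 0, 1],
  [-4.4, -2.2, 0, 0, 0, 0, 1],
  [-4.4, -2.2, 0, 0, 0, 0, 1],
  [-4.4, -2.2, 0, 0, 0, 0, 1],
])

```text
clock: 1.25
position: [0.3826, 0.3436, 0.2085]
ee_rot: [0.0, 0.195, 0.981, 0.0]
contact_force: [1.1, 0.8, -0.2]
width: 0.0122
gripper_force: 0.0
```

servo_tool([
  [-4.4, -2.2, 0, 0, 0, 0, 1],
  [-4.4, -2.2, 0, 0, 0, 0, 1],
  [-4.4, -2.2, 0, 0, 0, 0, 1],
  [-4.4, -2.2, 0, 0, 0, 0, 1],
  [-2, -1, 0, 0, 0, 0, 1],
])

```text
clock: 1.75
position: [0.5278, 0.1759, 0.2082]
ee_rot: [0.001, 0.197, 0.98, -0.0]
contact_force: [-0.3, 0.8, -0.4]
width: 0.0001
gripper_force: 0.0
```

servo_tool([
  [0, 0, 1, 0, 0, 8, 1],
  [0, 0, 1, 0, 0, 8, 1],
  [0, 0, 1, 0, 0, 8, 1],
  [0, 0, 1, 0, 0, 8, 1],
  [0, 0, 1, 0, 0, 8, 1],
])

```text
clock: 2.25
position: [0.5251, 0.1792, 0.1579]
ee_rot: [0.0, 0.522, 0.853, 0.0]
contact_force: [-0.1, 0.3, -0.7]
width: -0.0002
gripper_force: 0.0
```

servo_tool([
  [0, 0, 1, 0, 0, 8, 1],
  [0, 0, 1, 0, 0, 8, 1],
  [0, 0, 1, 0, 0, 6.2, 1],
  [0, 0, 0, 0, 0, 0, 1],
  [0, 0, 0, 0, 0, 0, 1],
])

```text
clock: 2.75
position: [0.5251, 0.1793, 0.1283]
ee_rot: [-0.0, 0.673, 0.739, -0.0]
contact_force: [-0.4, -0.3, 0.3]
width: 0.0
gripper_force: 0.0
```

servo_tool([
  [-2.4, 1.5, 1, 0, 0, 0, 1],
  [-2.4, 1.45, 1, 0, 0, 0, 1],
  [0, 0, 1.5, 0, 0, 0, 1],
  [0, 0, 1, 0, 0, 0, 1],
  [0, 0, 0, 0, 0, 0, 1],
])

```text
clock: 3.25
position: [0.5576, 0.1342, 0.0822]
ee_rot: [-0.001, 0.674, 0.739, -0.001]
contact_force: [-0.3, 0.4, -0.7]
width: 0.0002
gripper_force: 0.0
```

Run:
```python
from h import *
im=optics.get_image("scene"); im2=optics.get_image("top")
s=manip.get_state(); print(s["position"],s["contact_force"],s["moment"])
p=s["position"]; print(proj("scene",p+[0,0,-.008]))
a=cv2.resize(im[100:240,290:450],(800,700))[:600]
cv2.imwrite("pics/p1.png",a[:,:,::-1])
```

```text
[0.55871975 0.13467071 0.08362412] [-0.48906115  0.65603739 -0.22491925] [ 0.00533124 -0.01725655 -0.0595289 ]
[364.08318585 178.2377233 ]
```

View pics/p1.png

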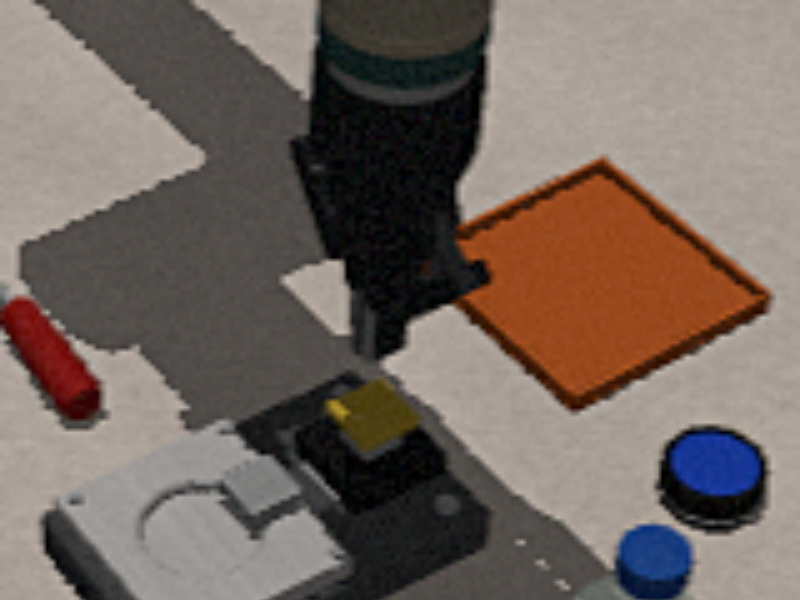

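The fingertips show at scene (364,171), just above and behind the pad at (365,182). I'll feel my way down.

servo_tool([
  [0, 0, 0.1, 0, 0, 0, 1],
  [0, 0, 0.1, 0, 0, 0, 1],
  [0, 0, 0.1, 0, 0, 0, 1],
  [0, 0, 0.1, 0, 0, 0, 1],
  [0, 0, 0.1, 0, 0, 0, 1],
])

```text
clock: 3.85
position: [0.5588, 0.1343, 0.0782]
ee_rot: [0.0, 0.674, 0.739, 0.0]
contact_force: [-0.3, 0.1, 0.6]
width: -0.0001
gripper_force: 0.0
```

Run:
```python
from h import *
im2=optics.get_image("top");im=optics.get_image("scene")
s=manip.get_state(); print(s["position"],s["contact_force"],s["moment"])
for c in("scene","top"): print(proj(c,s["position"]+[0,0,-.008]))
cv2.imwrite("pics/p2.png",np.hstack([cv2.resize(im[150:210,330:390],(400,400),interpolation=0),cv2.resize(im2[170:230,250:310],(400,400),interpolation=0)])[:,:,::-1])
```

```text
[0.55861959 0.13420944 0.0780488 ] [ 0.36067954 -0.50525242  0.12815073] [-0.01268692 -0.05927814 -0.01362475]
[363.76319111 179.88150286]
[274.4705553  210.20961638]
```

View pics/p2.png

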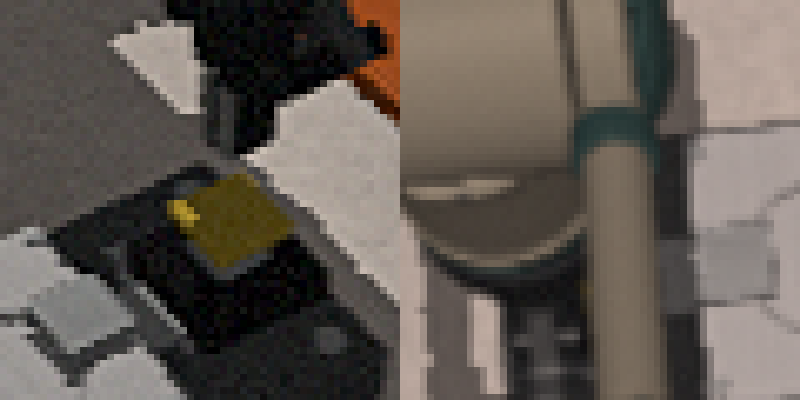

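The tip is at scene (363,172), about 7 px above where the kinematics put it, so contact may come lower than nominal. I'll keep probing with small steps.

servo_tool([
  [0, 0, 0.06, 0, 0, 0, 1],
  [0, 0, 0.06, 0, 0, 0, 1],
  [0, 0, 0.06, 0, 0, 0, 1],
  [0, 0, 0.06, 0, 0, 0, 1],
  [0, 0, 0.06, 0, 0, 0, 1],
])

```text
clock: 4.45
position: [0.5588, 0.1342, 0.0751]
ee_rot: [-0.0, 0.674, 0.739, 0.0]
contact_force: [-0.1, -0.3, 0.1]
width: 0.0001
gripper_force: 0.0
```

servo_tool([
  [0, 0, 0.03, 0, 0, 0, 1],
  [0, 0, 0.03, 0, 0, 0, 1],
  [0, 0, 0.03, 0, 0, 0, 1],
  [0, 0, 0.03, 0, 0, 0, 1],
  [0, 0, 0.03, 0, 0, 0, 1],
])

```text
clock: 4.95
position: [0.5588, 0.1342, 0.0737]
ee_rot: [-0.0, 0.674, 0.739, 0.0]
contact_force: [-0.1, -0.1, 0.7]
width: 0.0
gripper_force: 0.0
```

servo_tool([
  [0, 0, 0.02, 0, 0, 0, 1],
  [0, 0, 0.02, 0, 0, 0, 1],
  [0, 0, 0.02, 0, 0, 0, 1],
  [0, 0, 0.02, 0, 0, 0, 1],
  [0, 0, 0.02, 0, 0, 0, 1],
])

```text
clock: 5.45
position: [0.5588, 0.1342, 0.0727]
ee_rot: [-0.0, 0.674, 0.739, 0.0]
contact_force: [0.4, 0.9, -0.5]
width: 0.0001
gripper_force: 0.0
```

servo_tool([
  [0, 0, 0.02, 0, 0, 0, 1],
  [0, 0, 0.02, 0, 0, 0, 1],
  [0, 0, 0.02, 0, 0, 0, 1],
  [0, 0, 0.02, 0, 0, 0, 1],
  [0, 0, 0.02, 0, 0, 0, 1],
])

```text
clock: 5.95
position: [0.5587, 0.1342, 0.0717]
ee_rot: [-0.0, 0.674, 0.739, 0.0]
contact_force: [-0.7, 0.5, -0.2]
width: 0.0001
gripper_force: 0.0
```

servo_tool([
  [0, 0, 0.02, 0, 0, 0, 1],
  [0, 0, 0.02, 0, 0, 0, 1],
  [0, 0, 0.02, 0, 0, 0, 1],
  [0, 0, 0.02, 0, 0, 0, 1],
  [0, 0, 0.02, 0, 0, 0, 1],
])

```text
clock: 6.45
position: [0.5588, 0.1342, 0.0707]
ee_rot: [-0.0, 0.674, 0.739, 0.0]
contact_force: [-0.1, 0.3, 0.2]
width: -0.0
gripper_force: 0.0
```

Run:
```python
from h import *
im=optics.get_image("scene")
s=manip.get_state(); print(s["position"],s["contact_force"],s["moment"])
print(proj("scene",s["position"]+[0,0,-.008]))
cv2.imwrite("pics/p3.png",cv2.resize(im[140:200,320:400],(800,600),interpolation=0)[:,:,::-1])
```

```text
[0.55873482 0.13423535 0.0706666 ] [ 0.35426682 -1.04795638 -0.24348108] [-0.04328984 -0.00981728 -0.01457129]
[363.61910221 182.0211814 ]
```

View pics/p3.png

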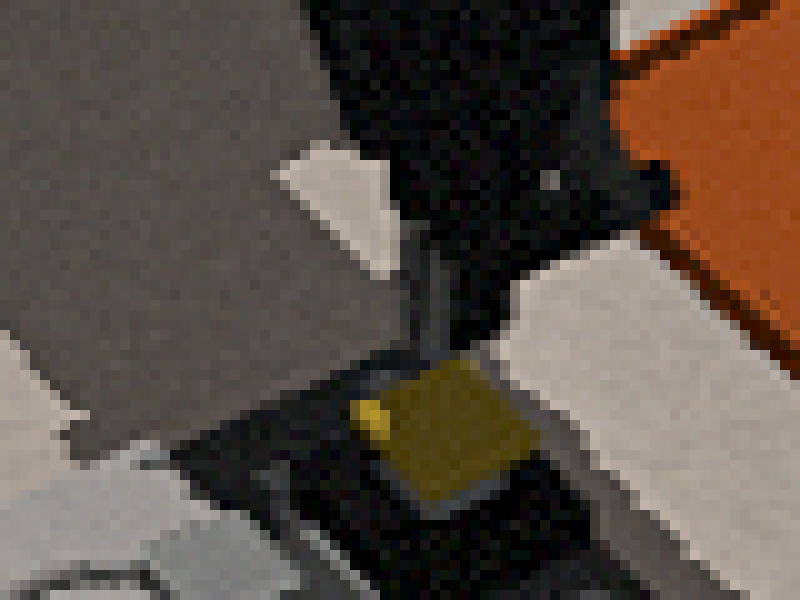

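The tip is at scene (363–366,174), still above the pad at (365,183), and there is no contact yet. So the tip really does sit higher than nominal, by roughly 20 mm. I'll continue down.

servo_tool([
  [0, 0, 0.15, 0, 0, 0, 1],
  [0, 0, 0.15, 0, 0, 0, 1],
  [0, 0, 0.15, 0, 0, 0, 1],
  [0, 0, 0.15, 0, 0, 0, 1],
  [0, 0, 0.15, 0, 0, 0, 1],
])

```text
clock: 7.0
position: [0.5587, 0.1342, 0.063]
ee_rot: [-0.0, 0.674, 0.739, 0.0]
contact_force: [-0.7, 0.6, -0.1]
width: 0.0002
gripper_force: 0.0
```

Run:
```python
from h import *
im=optics.get_image("scene")
s=manip.get_state(); print(s["position"],s["contact_force"],s["moment"])
cv2.imwrite("pics/p4.png",cv2.resize(im[140:200,320:400],(800,600),interpolation=0)[:,:,::-1])
```

```text
[0.55855307 0.13421172 0.06281291] [ 0.52984912  0.34839973 -0.63442527] [-0.04661541 -0.00054507  0.01197297]
```

View pics/p4.png

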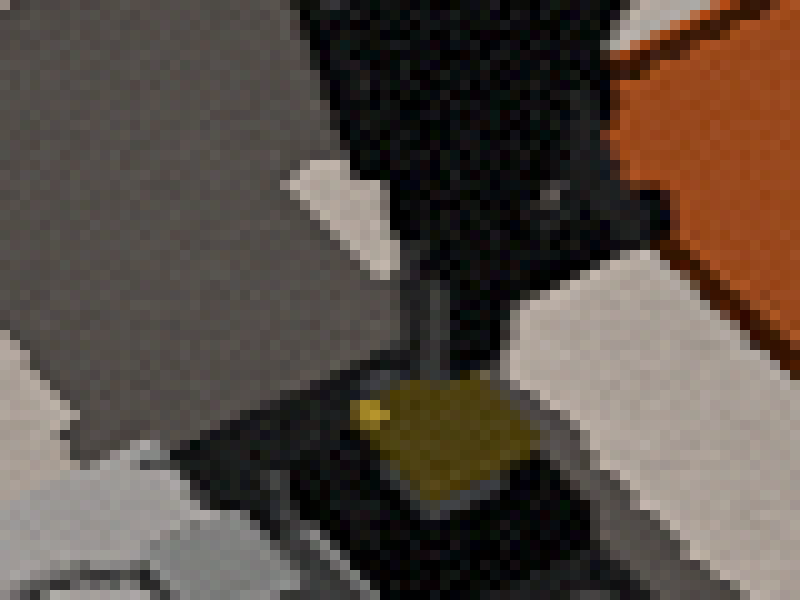

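The tip now covers the pad's far corner at (430,380 in the crop), so it is above the pad. I estimate the gap at 15 mm or more.

servo_tool([
  [0, 0, 0.1, 0, 0, 0, 1],
  [0, 0, 0.1, 0, 0, 0, 1],
  [0, 0, 0.1, 0, 0, 0, 1],
  [0, 0, 0.1, 0, 0, 0, 1],
  [0, 0, 0.1, 0, 0, 0, 1],
])

```text
clock: 7.55
position: [0.5588, 0.1342, 0.0581]
ee_rot: [-0.0, 0.674, 0.739, 0.0]
contact_force: [0.4, 0.2, -0.3]
width: -0.0
gripper_force: 0.0
```

servo_tool([
  [0, 0, 0.06, 0, 0, 0, 1],
  [0, 0, 0.06, 0, 0, 0, 1],
  [0, 0, 0.06, 0, 0, 0, 1],
  [0, 0, 0.06, 0, 0, 0, 1],
  [0, 0, 0.06, 0, 0, 0, 1],
])

```text
clock: 8.05
position: [0.5588, 0.1342, 0.0552]
ee_rot: [-0.0, 0.674, 0.739, 0.0]
contact_force: [0.5, 0.5, 0.0]
width: 0.0
gripper_force: 0.0
```

Run:
```python
from h import *
im=optics.get_image("scene")
s=manip.get_state(); print(s["position"],s["contact_force"],s["moment"])
cv2.imwrite("pics/p5.png",cv2.resize(im[140:200,320:400],(800,600),interpolation=0)[:,:,::-1])
```

```text
[0.55871709 0.13421368 0.05510901] [-0.83895752  0.71166763 -0.22655846] [-0.0683737  -0.00521085 -0.04529809]
```

View pics/p5.png

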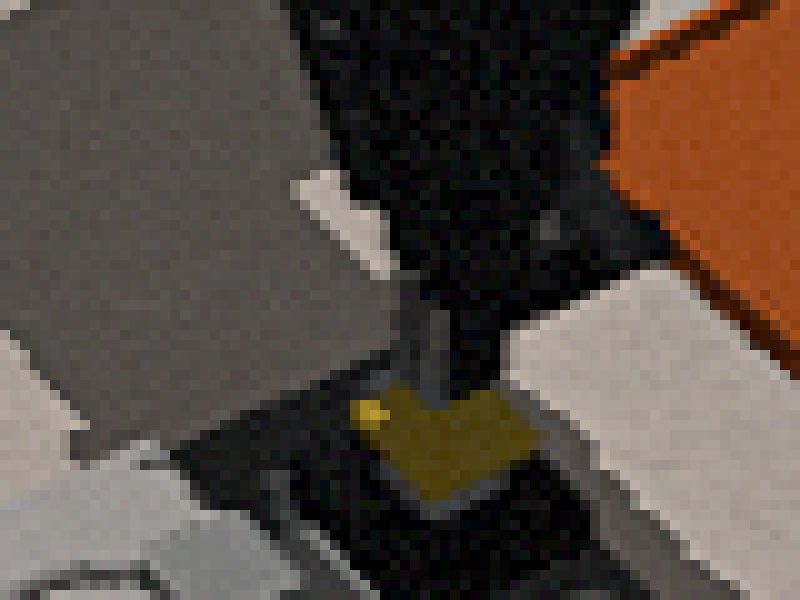

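The tip corner is at (440,405 in the crop) and is covering more of the pad as it drops. There is still no force, so I'll step on down.

servo_tool([
  [0, 0, 0.06, 0, 0, 0, 1],
  [0, 0, 0.06, 0, 0, 0, 1],
  [0, 0, 0.06, 0, 0, 0, 1],
  [0, 0, 0.06, 0, 0, 0, 1],
  [0, 0, 0.06, 0, 0, 0, 1],
])

```text
clock: 8.6
position: [0.5588, 0.1342, 0.0521]
ee_rot: [-0.0, 0.674, 0.739, 0.0]
contact_force: [-0.1, 0.3, 0.2]
width: -0.0002
gripper_force: 0.0
```

servo_tool([
  [0, 0, 0.03, 0, 0, 0, 1],
  [0, 0, 0.03, 0, 0, 0, 1],
  [0, 0, 0.03, 0, 0, 0, 1],
  [0, 0, 0.03, 0, 0, 0, 1],
  [0, 0, 0.03, 0, 0, 0, 1],
])

```text
clock: 9.1
position: [0.5588, 0.1342, 0.0507]
ee_rot: [-0.0, 0.674, 0.739, 0.0]
contact_force: [0.4, 0.6, -0.8]
width: -0.0003
gripper_force: 0.0
```

servo_tool([
  [0, 0, 0.03, 0, 0, 0, 1],
  [0, 0, 0.03, 0, 0, 0, 1],
  [0, 0, 0.03, 0, 0, 0, 1],
  [0, 0, 0.03, 0, 0, 0, 1],
  [0, 0, 0.03, 0, 0, 0, 1],
])

```text
clock: 9.6
position: [0.5588, 0.1342, 0.0492]
ee_rot: [-0.0, 0.674, 0.739, 0.0]
contact_force: [0.7, 0.1, 0.2]
width: 0.0002
gripper_force: 0.0
```

servo_tool([
  [0, 0, 0.03, 0, 0, 0, 1],
  [0, 0, 0.03, 0, 0, 0, 1],
  [0, 0, 0.03, 0, 0, 0, 1],
  [0, 0, 0.03, 0, 0, 0, 1],
  [0, 0, 0.03, 0, 0, 0, 1],
])

```text
clock: 10.1
position: [0.5588, 0.1342, 0.0477]
ee_rot: [-0.0, 0.674, 0.739, 0.0]
contact_force: [0.2, -0.6, 0.4]
width: -0.0001
gripper_force: 0.0
```

servo_tool([
  [0, 0, 0.03, 0, 0, 0, 1],
  [0, 0, 0.03, 0, 0, 0, 1],
  [0, 0, 0.03, 0, 0, 0, 1],
  [0, 0, 0.03, 0, 0, 0, 1],
  [0, 0, 0.03, 0, 0, 0, 1],
])

```text
clock: 10.6
position: [0.5588, 0.1342, 0.0462]
ee_rot: [-0.0, 0.674, 0.739, 0.0]
contact_force: [1.1, 1.0, -1.0]
width: 0.0003
gripper_force: 0.0
```

```bash
cat >> h.py <<'E'
def amap(cam,c0,c1,r0,r1,im=None):
    im=optics.get_image(cam) if im is None else im
    h=cv2.cvtColor(im,cv2.COLOR_RGB2HSV)
    for r in range(r0,r1):
        print(r,"".join("Y" if 18<H<35 and S>120 and V>50 else "B" if 100<H<130 and S>150 and V>60 else "G" if 45<H<75 and S>110 and V>60 else "O" if H<16 and S>150 and V>60 else "." if V<30 else "-" if V<60 else "+" if V<110 else "#" for H,S,V in h[r,c0:c1]))
E
python3 - <<'E'
from h import *
amap("scene",350,385,164,196)
s=manip.get_state(); print(s["position"],s["contact_force"],s["moment"])
E
```

```text
164 ++++####+..............-++--.---++.
165 +++++###+..............+#.-..---...
166 ++++++##+..............++......-...
167 +++++++++...............-......---.
168 +++++++++..........................
169 +++++++++-.-......................-
170 ++++++++++-+...................-+##
171 +++++++++---.................-+####
172 ++++++++++---..............-+######
173 +++++++++-----...........-#########
174 +++++++++--.---........-###########
175 +++++++-.--.---.....++#############
176 +++++-...------.....+##############
177 +++-..--+------.....###############
178 +-...--++--.--......-##############
179 .....---Y+----......-++############
180 .-.--YYYYY----.....-Y+++###########
181 ..--.YYYYYY---....YYYY+++##########
182 --...YYYYYYY-+-.YYYYYYY++++########
183 --....YYYYYYY-YYYYYYYYYY++++#######
184 -......YYYYYYYYYYYYYYYYY+++++######
185 ........-YYYYYYYYYYYYYY.-++++######
186 .......--YYYYYYYYYYYY-...-+++######
187 ........-+YYYYYYYYY+-.....+++++####
188 .........-+YYYYYY+++-......+++++###
189 ..........-+YYY++++.........+++++##
190 .....-.....--+++-............-+++##
191 ............-+-..............-++++#
192 +-...........................++++++
193 +#-..........................++++++
194 -+#-..........................+++++
195 --+#-.......................-..++++
[0.55873209 0.13418261 0.04614694] [0.48244573 0.36194646 0.12869049] [-0.02277845 -0.05964767 -0.00852962]
```

servo_tool([
  [0, 0, 0.06, 0, 0, 0, 1],
  [0, 0, 0.06, 0, 0, 0, 1],
  [0, 0, 0.06, 0, 0, 0, 1],
  [0, 0, 0.06, 0, 0, 0, 1],
  [0, 0, 0.06, 0, 0, 0, 1],
])

```text
clock: 11.15
position: [0.5587, 0.1342, 0.0431]
ee_rot: [-0.0, 0.674, 0.739, -0.0]
contact_force: [-0.4, 0.1, 1.0]
width: 0.0004
gripper_force: 0.0
```

servo_tool([
  [0, 0, 0.02, 0, 0, 0, 1],
  [0, 0, 0.02, 0, 0, 0, 1],
  [0, 0, 0.02, 0, 0, 0, 1],
  [0, 0, 0.02, 0, 0, 0, 1],
  [0, 0, 0, 0, 0, 0, 1],
])

```text
clock: 11.65
position: [0.5588, 0.1342, 0.0429]
ee_rot: [0.0, 0.674, 0.739, 0.0]
contact_force: [-1.2, -0.6, 4.7]
width: -0.0
gripper_force: 2.6
```

Run:
```python
from h import *
amap("scene",350,385,174,194)
for i in range(3):
    optics.get_image("scene"); s=manip.get_state(); print(s["position"][2],s["contact_force"])
```

```text
174 ++++++++++-.--...........-#########
175 +++++++-.--.---........-###########
176 +++++-...------.....++#############
177 +++-..--+---+--.....###############
178 +-...--+++-.---.....-##############
179 ...-.---Y+----......-++############
180 .-..-YYYY+-.--......-+++###########
181 ..-..YYYYY--+-......YY+++##########
182 ..---YYYYYY---....YYYYY++++########
183 -.--..YYYYYY---.YYYYYYYY++++#######
184 .......-YYYYY+YYYYYYYYY++++++######
185 ........YYYYYYYYYYYYYYY--++++######
186 ........-YYYYYYYYYYYY....++++######
187 ........-+YYYYYYYYY+-.....-++++####
188 .........-+YYYYYY--+-......+++++###
189 ..........-+YYY+++--........+++++##
190 ...........--+++--...........++++##
191 ............-+-..............+++++#
192 +-...........................-+++++
193 +#-..........................++++++
0.042955862317307414 [-1.79503096  0.05015981  5.96334677]
0.04290322395145294 [-1.37861521 -0.27166197  4.70260524]
0.042955315295276145 [-1.47718226e+00  2.37545117e-03  4.90005250e+00]
```

Run:
```python
from h import *
t=np.radians(5.3);R=np.array([[np.cos(t),-np.sin(t)],[np.sin(t),np.cos(t)]])
for uv in((360,180.5),(364,184),(369.5,181),(355,180),(374,183.5),(364,189.5),(365.5,175.5)):
    p=at_z("scene",uv,.066)[:2]; print(uv,p.round(4),"rel pad",((p-[.559,.1345])@R*1000).round(1))
s=manip.get_state();print(s["qpos"],s["effort"],s["moment"])
```

```text
(360, 180.5) [0.5529 0.1272] rel pad [-6.7 -6.8]
(364, 184) [0.5677 0.1299] rel pad [ 8.2 -5.4]
(369.5, 181) [0.565 0.147] rel pad [ 7.1 11.9]
(355, 180) [0.5459 0.1171] rel pad [-14.7 -16.1]
(374, 183.5) [0.5773 0.1524] rel pad [19.8 16.1]
(364, 189.5) [0.5836 0.1207] rel pad [ 23.2 -16. ]
(365.5, 175.5) [0.5441 0.1478] rel pad [-13.6  14.6]
[1.14680982e-01 4.12941703e-01 1.74325582e+00 3.55743595e-05
 9.85014176e-01 2.31778670e-02] [-6.45616720e-02 -4.18795645e+01 -1.89337832e+01  2.17803702e-02
 -5.59609719e-01 -1.37333009e-04] [-0.0451121   0.27946992 -0.01696225]
```

Contact is made at reported z of about 0.043, with about 5 N felt. The tip footprint is centred on the pad, within about 3 mm. I'll press on in small steps.

servo_tool([
  [0, 0, 0.01, 0, 0, 0, 1],
  [0, 0, 0.01, 0, 0, 0, 1],
  [0, 0, 0.01, 0, 0, 0, 1],
  [0, 0, 0, 0, 0, 0, 1],
  [0, 0, 0, 0, 0, 0, 1],
])

```text
clock: 12.35
position: [0.5588, 0.1342, 0.0428]
ee_rot: [0.0, 0.674, 0.739, 0.0]
contact_force: [-1.6, -0.1, 5.4]
width: 0.0002
gripper_force: 3.0
```

servo_tool([
  [0, 0, 0.01, 0, 0, 0, 1],
  [0, 0, 0.01, 0, 0, 0, 1],
  [0, 0, 0.01, 0, 0, 0, 1],
  [0, 0, 0.01, 0, 0, 0, 1],
  [0, 0, 0.01, 0, 0, 0, 1],
])

```text
clock: 12.85
position: [0.5588, 0.1342, 0.0424]
ee_rot: [0.0, 0.674, 0.739, 0.0]
contact_force: [-2.3, 0.2, 8.1]
width: -0.0
gripper_force: 3.7
```

servo_tool([
  [0, 0, 0.01, 0, 0, 0, 1],
  [0, 0, 0.01, 0, 0, 0, 1],
  [0, 0, 0.01, 0, 0, 0, 1],
  [0, 0, 0, 0, 0, 0, 1],
  [0, 0, 0, 0, 0, 0, 1],
])

```text
clock: 13.35
position: [0.5588, 0.1342, 0.0423]
ee_rot: [0.0, 0.674, 0.739, 0.0]
contact_force: [-2.1, -0.5, 7.4]
width: -0.0
gripper_force: 4.0
```

servo_tool([
  [0, 0, 0.01, 0, 0, 0, 1],
  [0, 0, 0.01, 0, 0, 0, 1],
  [0, 0, 0.01, 0, 0, 0, 1],
  [0, 0, 0.01, 0, 0, 0, 1],
  [0, 0, 0, 0, 0, 0, 1],
])

```text
clock: 13.85
position: [0.5588, 0.1342, 0.0421]
ee_rot: [0.0, 0.674, 0.739, 0.0]
contact_force: [-2.5, 0.2, 9.4]
width: 0.0001
gripper_force: 4.5
```

servo_tool([
  [0, 0, 0.01, 0, 0, 0, 1],
  [0, 0, 0.01, 0, 0, 0, 1],
  [0, 0, 0.01, 0, 0, 0, 1],
  [0, 0, 0.01, 0, 0, 0, 1],
  [0, 0, 0, 0, 0, 0, 1],
])

```text
clock: 14.35
position: [0.5588, 0.1342, 0.0418]
ee_rot: [0.0, 0.674, 0.739, 0.0]
contact_force: [-3.3, 0.7, 10.0]
width: 0.0003
gripper_force: 5.0
```

Run:
```python
from h import *
amap("scene",350,385,178,192)
for i in range(4):
    optics.get_image("scene"); s=manip.get_state(); print(s["position"][2],s["contact_force"])
```

```text
178 +-....-+++----......-##############
179 -....-+-YY--+-......-++############
180 .--..YYYY+----......-+++###########
181 ....-YYYYY--+-......YY+++##########
182 -...-YYYYYY-+-....-YYYY++++########
183 -.-...YYYYY++-..-YYYYYY+++++#######
184 -.-...-YYYYY+-YYYYYYYYYY+++++######
185 ........YYYYYYYYYYYYYYYY+++++######
186 ..-.....-YYYYYYYYYYYYY...++++######
187 ...--...-+YYYYYYYYYY-.....-++++####
188 .........--YYYYYYY++-......+++++###
189 ..........-+YYYY+++.........+++++##
190 ...-.......-+Y+++............++++##
191 ............-++..............+++++#
0.04187911194842848 [-3.77698311  0.48104567  9.53144419]
0.04187482744084899 [-2.77724191 -0.27109865  9.89361186]
0.041854175095123604 [-3.09106021 -0.47581281  9.46189156]
0.041858980824168494 [-2.79139299 -0.20035099  9.73288734]
```

servo_tool([
  [0, 0, 0.01, 0, 0, 0, 1],
  [0, 0, 0.01, 0, 0, 0, 1],
  [0, 0, 0.01, 0, 0, 0, 1],
  [0, 0, 0.01, 0, 0, 0, 1],
  [0, 0, 0, 0, 0, 0, 1],
])

```text
clock: 15.1
position: [0.5588, 0.1342, 0.0416]
ee_rot: [0.0, 0.674, 0.739, 0.0]
contact_force: [-3.1, 0.1, 11.5]
width: -0.0003
gripper_force: 5.5
```

servo_tool([
  [0, 0, 0.01, 0, 0, 0, 1],
  [0, 0, 0.01, 0, 0, 0, 1],
  [0, 0, 0.01, 0, 0, 0, 1],
  [0, 0, 0, 0, 0, 0, 1],
  [0, 0, 0, 0, 0, 0, 1],
])

```text
clock: 15.6
position: [0.5589, 0.1342, 0.0415]
ee_rot: [0.0, 0.674, 0.739, 0.0]
contact_force: [-2.4, -1.4, 11.7]
width: -0.0001
gripper_force: 5.9
```

Run:
```python
from h import *
for i in range(5):
    optics.get_image("scene"); s=manip.get_state(); print(s["position"][2],s["contact_force"])
```

```text
0.041450873166934375 [-3.31675745 -0.53485241 11.86046472]
0.041449321397345626 [-3.7498941  -0.52094822 11.53983721]
0.041437241317551644 [-2.56254875 -0.52390828 11.55474076]
0.041467650701597414 [-2.80499912 -0.66021047 12.31097606]
0.04146622232064576 [-3.37264471 -0.35376368 12.03812651]
```

About 11.9 N felt at roughly 1.6 mm of travel, the force is still rising and there is no click. By the rule, I let it spring back up and use the tray. Lifting off now and moving to the green target.

servo_tool([
  [0, 0, -0.3, 0, 0, 0, 1],
  [0, 0, -1, 0, 0, 0, 1],
  [0, 0, -2.5, 0, 0, 0, 1],
  [0, 0, -4, 0, 0, 0, 1],
  [0, 0, -4, 0, 0, 0, 1],
])

```text
clock: 16.35
position: [0.5583, 0.1341, 0.1586]
ee_rot: [-0.0, 0.674, 0.739, -0.0]
contact_force: [0.3, -0.5, -0.1]
width: -0.0001
gripper_force: 0.0
```

servo_tool([
  [-4, -1.6, 0, 0, 0, 0, -1],
  [-4, -1.6, 0, 0, 0, 0, -1],
  [-4, -1.6, 0, 0, 0, 0, -1],
  [-4, -1.6, 0, 0, 0, 0, -1],
  [-4, -1.6, 0, 0, 0, 0, -1],
])

```text
clock: 16.85
position: [0.4969, -0.0737, 0.1581]
ee_rot: [0.0, 0.674, 0.739, 0.0]
contact_force: [1.3, 0.5, 0.1]
width: 0.0723
gripper_force: 0.0
```

servo_tool([
  [-4, -1.6, 0, 0, 0, 0, -1],
  [-4, -1.6, 0, 0, 0, 0, -1],
  [-4, -1.5, 0, 0, 0, 0, -1],
  [-4, -1.5, 0, 0, 0, 0, -1],
  [-3.8, -1.5, 0, 0, 0, 0, -1],
])

```text
clock: 17.35
position: [0.4382, -0.2784, 0.1581]
ee_rot: [0.0, 0.674, 0.739, 0.0]
contact_force: [-0.1, -0.0, -0.0]
width: 0.0852
gripper_force: 0.0
```

servo_tool([
  [0, 0, 1.4, 0, 0, 0, -1],
  [0, 0, 1.4, 0, 0, 0, -1],
  [0, 0, 1.4, 0, 0, 0, -1],
  [0, 0, 1.4, 0, 0, 0, -1],
  [0, 0, 0, 0, 0, 0, -1],
])

```text
clock: 17.85
position: [0.4375, -0.2756, 0.1002]
ee_rot: [-0.002, 0.674, 0.739, -0.0]
contact_force: [-0.6, -0.2, 0.5]
width: 0.0855
gripper_force: 0.0
```

Run:
```python
from h import *
ims={c:optics.get_image(c) for c in("scene","top")}
s=manip.get_state(); p=s["position"]; print(p,s["ee_rot"],s["contact_force"],s["width"])
for c in ims: print(proj(c,p),proj(c,p+[0,0,.023]))
amap("scene",350,385,174,192,ims["scene"])
a=cv2.resize(ims["scene"][150:270,130:250],(400,400),interpolation=0);b=cv2.resize(ims["top"][200:320,370:490],(400,400),interpolation=0)
cv2.imwrite("pics/t1.png",np.hstack([a,b])[:,:,::-1])
```

```text
[ 0.43885033 -0.27654175  0.10196886] [-4.81339524e-05  6.74074673e-01  7.38663205e-01  5.15326724e-05] [-0.41667736 -0.27918083  0.66521361] 0.08532700368239758
[182.53868118 195.06517581] [180.38949746 188.14089672]
[436.77448427 253.81966978] [438.87920077 253.12439528]
174 ###################################
175 #######+---+#######################
176 #####+------+#YYY##################
177 ###+--+###++YYYYYY#################
178 #+---+####YYYYYYYYY################
179 ---+-++#YYYYYYYYYYYY###############
180 --+-+YYYYYYYYYYYYYYYY##############
181 -+++-YYYYYYYYYYYYYYYYY#############
182 +-+++YYYYYYYYYYYYYYYYYY############
183 +-++-.YYYYYYYYYYYYYYYYYY###########
184 ++-....-YYYYYYYYYYYYYYY+###########
185 -.......-YYYYYYYYYYYYYY-###########
186 ........-YYYYYYYYYYYY-...##########
187 ..-.....--YYYYYYYYY+-.....#########
188 ...-.....--YYYYYY-++-.....-########
189 .....-....--YYY-++--.......-#######
190 ...........-+++++...........-######
191 ............-++..............######
```

View pics/t1.png

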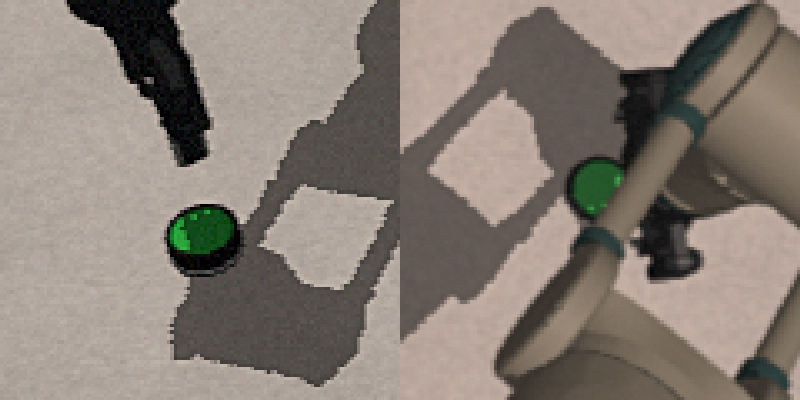

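The latch is back up, and the pad is fully visible. The front open fingertip is at scene (187,198) and the target at about (190,219). Next I'll work out the tip height.

Run:
```python
from h import *
p=np.array([.4385,-.2765])
d=np.array([.9956,.0934]); e=np.array([-.0934,.9956])
for z in np.arange(.09,.16,.01):
    print(round(z,3),[proj("scene",(*(p+d*a+e*b),z)).round(1).tolist() for a,b in((.0427,-.011),(.0427,.011),(.057,-.011),(.057,.011))])
```

```text
0.09 [[186.1, 212.3], [195.3, 208.3], [188.6, 216.4], [197.8, 212.4]]
0.1 [[185.2, 209.4], [194.4, 205.4], [187.6, 213.5], [196.9, 209.5]]
0.11 [[184.3, 206.4], [193.6, 202.4], [186.7, 210.5], [196.1, 206.5]]
0.12 [[183.3, 203.4], [192.7, 199.4], [185.8, 207.5], [195.2, 203.5]]
0.13 [[182.4, 200.4], [191.8, 196.4], [184.8, 204.5], [194.3, 200.5]]
0.14 [[181.4, 197.3], [190.9, 193.3], [183.9, 201.4], [193.4, 197.4]]
0.15 [[180.4, 194.1], [190.0, 190.2], [182.9, 198.3], [192.5, 194.3]]
0.16 [[179.4, 191.0], [189.1, 187.0], [181.9, 195.1], [191.6, 191.1]]
```

The open tip is at z of about 0.14 while the reported TCP is 0.102. That fits the contact result, with the shut tip at TCP + 0.023 and the open tip at about TCP + 0.037. Descending with that offset.

servo_tool([
  [0, 0.1, 2.5, 0, 0, 0, -1],
  [0, 0, 3, 0, 0, 0, -1],
  [0, 0, 2.5, 0, 0, 0, -1],
  [0, 0, 1.5, 0, 0, 0, -1],
  [0, 0, 1, 0, 0, 0, -1],
])

```text
clock: 18.45
position: [0.4401, -0.2765, -0.0035]
ee_rot: [0.0, 0.674, 0.739, 0.0]
contact_force: [-1.2, -0.6, 0.6]
width: 0.0852
gripper_force: 0.0
```

servo_tool([
  [0, 0, 0.4, 0, 0, 0, -1],
  [0, 0, 0.4, 0, 0, 0, -1],
  [0, 0, 0.3, 0, 0, 0, -1],
  [0, 0, 0.2, 0, 0, 0, -1],
  [0, 0, 0, 0, 0, 0, -1],
])

```text
clock: 18.95
position: [0.4399, -0.2765, -0.016]
ee_rot: [0.0, 0.674, 0.739, 0.0]
contact_force: [0.3, -0.5, -0.1]
width: 0.0853
gripper_force: 0.0
```

Run:
```python
from h import *
amap("scene",170,215,195,235)
s=manip.get_state(); print(s["position"],s["contact_force"])
```

```text
195 .......................-##################+++
196 .......................-##################+++
197 ###+--.............-....#################++++
198 ######...-..............+###############+++++
199 ######..................#################++++
200 ######+............-....-###############+++++
201 #######.........-----...+##############++++++
202 #######-........-.-.-....##############++++++
203 #######+.........-..----.+############+++++++
204 ########...........---++..-###########+++++++
205 ########-.........--..--...+#########++++++++
206 ########+..........---.-....#########++++++++
207 #########...........--.--...########+++++++++
208 #########+....-.....-----...######+++++++++++
209 ###########-..++-...---.....-####++++++++++++
210 ##########++..---....-----..-####++++++++++++
211 #########+++-..++.....-..-...###+++++++++++++
212 ###########++.........----...-###++++++++++++
213 ###########++-.........-.-...+##++++++++++##+
214 ############+.........--......-++++++++++####
215 ############...................+++++++#######
216 ###########..GGG-...........-..-+++++########

[... 275 characters left out ...]
............-++++++#####
223 ##########..-GGGGGG..............-++++++#####
224 ##########+..GGGGGGG-............+++++++++###
225 ##########+...-GGGGGG.-........-++++++++++###
226 ###########...................--+++++++++++##
227 ###########+.........--.......-++++++++++++##
228 ###########+.........---.......-++++++++++++#
229 ############-.........--.......-+++++++++++++
230 #############--.......-+-......-+++++++++++++
231 ############++--++++++++-......++++++++++++++
232 ############++++-......--...-++++++++++++++++
233 ############++++++++++++---++++++++++++++++++
234 ###########++++++++++++++++++++++++++++++++++
[ 0.4399099  -0.27647297 -0.01596124] [ 0.30686593 -0.40116301 -0.02468104]
```

servo_tool([
  [0, 0, 0.2, 0, 0, 0, -1],
  [0, 0, 0.2, 0, 0, 0, -1],
  [0, 0, 0.2, 0, 0, 0, -1],
  [0, 0, 0.2, 0, 0, 0, -1],
  [0, 0, 0, 0, 0, 0, -1],
])

```text
clock: 19.5
position: [0.4395, -0.2762, -0.0246]
ee_rot: [-0.0, 0.674, 0.739, 0.0]
contact_force: [-0.6, 0.6, -0.5]
width: 0.0856
gripper_force: 0.0
```

servo_tool([
  [0, 0, 0, 0, 0, 0, -0.2],
  [0, 0, 0, 0, 0, 0, 0],
  [0, 0, 0, 0, 0, 0, 0.2],
  [0, 0, 0, 0, 0, 0, 0.5],
  [0, 0, 0, 0, 0, 0, 1],
], squeeze=25)

```text
clock: 20.0
position: [0.4398, -0.2764, -0.024]
ee_rot: [0.0, 0.674, 0.739, 0.0]
contact_force: [-0.7, 1.0, 3.8]
width: 0.0529
gripper_force: 26.4
```

servo_tool([
  [0, 0, 0, 0, 0, 0, 1],
  [0, 0, 0, 0, 0, 0, 1],
  [0, 0, 0, 0, 0, 0, 1],
  [0, 0, 0, 0, 0, 0, 1],
  [0, 0, 0, 0, 0, 0, 1],
])

```text
clock: 20.5
position: [0.4398, -0.2764, -0.024]
ee_rot: [0.0, 0.674, 0.739, 0.0]
contact_force: [-1.1, 0.3, 5.1]
width: 0.0532
gripper_force: 26.6
```

Gripped at 53 mm with 26 N, fingertips lightly touching the bench. Lifting and carrying to the tray.

servo_tool([
  [0, 0, -0.3, 0, 0, 0, 1],
  [0, 0, -1.5, 0, 0, 0, 1],
  [0, 0, -3, 0, 0, 0, 1],
  [0, 0, -3.5, 0, 0, 0, 1],
  [0, 0, -3, 0, 0, 0, 1],
], squeeze=30)

```text
clock: 21.0
position: [0.4396, -0.2762, 0.0897]
ee_rot: [-0.0, 0.674, 0.739, 0.0]
contact_force: [0.0, -1.0, -1.3]
width: 0.0531
gripper_force: 31.9
```

servo_tool([
  [1.5, 0.2, 0, 0, 0, 0, 1],
  [3, 0.5, 0, 0, 0, 0, 1],
  [4, 0.6, 0, 0, 0, 0, 1],
  [4, 0.6, 0, 0, 0, 0, 1],
  [4, 0.6, 0, 0, 0, 0, 1],
])

```text
clock: 21.5
position: [0.4481, -0.1073, 0.0873]
ee_rot: [-0.001, 0.674, 0.738, -0.0]
contact_force: [0.5, 0.1, -1.3]
width: 0.0529
gripper_force: 31.9
```

servo_tool([
  [4, 0.6, 0, 0, 0, 0, 1],
  [4, 0.6, 0, 0, 0, 0, 1],
  [4, 0.6, 0, 0, 0, 0, 1],
  [4, 0.6, 0, 0, 0, 0, 1],
  [4, 0.6, 0, 0, 0, 0, 1],
])

```text
clock: 22.0
position: [0.4594, 0.0942, 0.0874]
ee_rot: [-0.001, 0.674, 0.739, -0.001]
contact_force: [1.4, -0.0, -1.2]
width: 0.0531
gripper_force: 31.9
```

servo_tool([
  [4, 0.6, 0, 0, 0, 0, 1],
  [4, 0.6, 0, 0, 0, 0, 1],
  [4, 0.6, 0, 0, 0, 0, 1],
  [4, 0.6, 0, 0, 0, 0, 1],
  [3, 0.5, 0, 0, 0, 0, 1],
])

```text
clock: 22.5
position: [0.4708, 0.2864, 0.0871]
ee_rot: [-0.001, 0.674, 0.739, -0.001]
contact_force: [-0.1, -1.5, -1.4]
width: 0.0528
gripper_force: 31.9
```

servo_tool([
  [2, 0.4, 0, 0, 0, 0, 1],
  [1.3, 0.2, 0, 0, 0, 0, 1],
  [0, 0, 0, 0, 0, 0, 1],
  [0, 0, 0, 0, 0, 0, 1],
  [0, 0, 0, 0, 0, 0, 1],
])

```text
clock: 23.0
position: [0.4752, 0.3161, 0.0885]
ee_rot: [-0.0, 0.674, 0.738, -0.001]
contact_force: [0.2, -0.3, 0.2]
width: 0.0528
gripper_force: 31.9
```

Run:
```python
from h import *
im=optics.get_image("scene"); t=optics.get_image("top")
s=manip.get_state(); print(s["position"],s["ee_rot"],s["contact_force"],s["width"],s["gripper_force"])
print(proj("scene",s["position"]+[0,0,.044]))
amap("scene",375,420,105,160,im)
```

```text
[0.47556176 0.31624697 0.08880661] [ 7.78866648e-06  6.74556990e-01  7.38222731e-01 -2.59915412e-04] [-0.35829957  0.20353701 -1.0572779 ] 0.05291795342845616 31.938189268112183
[410.76634613 118.76767433]
105 ########################-.......-#####.......
106 #########################........-####+.....+
107 #########################+--.....-####+...+##
108 #########################---.....+#####...--.
109 #########################--......+####+......
110 +########################--......######......
111 +++######################.-......######......
112 +++-#####################.-......#######-....
113 +++#####################+.-......-..--+##....
114 ++-#####################+.-.....-GGGG--.....-
115 +########################.....GGGGGGGGGGG....
116 #########################...-GGGGGGGGGGG-....
117 #########################..-GGGGGGGGGGGGG-...
118 #########################-.-GGGGGGGGGGGGG-...
119 ##########################.-GGGGGGGGGGGGG....
120 ##########################..-GGGGGGGGGGGG....
121 ##########################..-GGGGGGGGGGG--...
122 #########################-...-GGGGGGGGGG
[... 1155 characters left out ...]

146 ++++OOO+OOOOOOOOOOOOOOOOOOOOOOOOOOOOOOOOOOOOO
147 +++OOOOO-OOOOOOOOOOOOOOOOOOOOOOOOOOOOOOOOOOOO
148 +OOOOO-OOOOOOOOOOOOOOOOOOOOOOO+OOOOOOOOOOOOOO
149 OOO--OOOOOOOOOOOOOOOOO+OOOOOOOOOO--OOOOOOOOOO
150 OOOOOOOOOOOOOOOOOOOOOOOOOOOOOOOOOOOO-OOOOOOOO
151 OOOOOOOOOOOOOOOO-OOOOO+OOOOOOOOOOOOOOOO-OOOOO
152 OOOOOOOOOOOOOOOO-OOOOO-OOOOOOOOOOOOOOOOOOOOOO
153 OOOOOOOOOOOOO-+OOOOOOOO-OOOOOOOOOOOOOOOOOOO+-
154 OOOOOOOOOOOOOOOOOOOOOOOOO-OOOOOOOOOOOOOOOOOOO
155 O+OOOOOOOOOOOOOOOOOOOOOOOOOOOOOOOOOOOOOOOOOOO
156 +OO-OOOOOOOOOOOOOOOOOOOOOOOOOOOOOOOOOOOOOOOOO
157 ++OOOOOOOOOOOOOOOOOOOOOOOOOOOOOOOOOOOOOOOOOOO
158 ++++-OOOOO-OOOOOOOOOOOOOOO-OOOOOOOOOOOOOOOOOO
159 +++++O-OOOOOOOOOOOOOOOOOOO-OOOOOOOOOOOOOOOOOO
```

The held target is where expected, level, with its face at scene (410,119). Descending into the tray.

servo_tool([
  [0.7, 0.2, 1, 0, 0, 0, 1],
  [0, 0, 2.5, 0, 0, 0, 1],
  [0, 0, 2.5, 0, 0, 0, 1],
  [0, 0, 2.5, 0, 0, 0, 1],
  [0, 0, 1, 0, 0, 0, 1],
])

```text
clock: 23.6
position: [0.4753, 0.3236, -0.0089]
ee_rot: [-0.001, 0.674, 0.738, -0.002]
contact_force: [-0.1, 0.2, -1.2]
width: 0.0528
gripper_force: 31.9
```

servo_tool([
  [0, 0, 0.4, 0, 0, 0, 1],
  [0, 0, 0.3, 0, 0, 0, 1],
  [0, 0, 0.15, 0, 0, 0, 1],
  [0, 0, 0, 0, 0, 0, 1],
  [0, 0, 0, 0, 0, 0, 1],
])

```text
clock: 24.1
position: [0.4776, 0.3249, -0.0139]
ee_rot: [0.0, 0.674, 0.739, 0.001]
contact_force: [0.1, 0.2, -0.2]
width: 0.053
gripper_force: 31.9
```

servo_tool([
  [0, 0, 0.1, 0, 0, 0, 1],
  [0, 0, 0.1, 0, 0, 0, 1],
  [0, 0, 0.1, 0, 0, 0, 1],
  [0, 0, 0.05, 0, 0, 0, 1],
  [0, 0, 0.05, 0, 0, 0, 1],
])

```text
clock: 24.6
position: [0.477, 0.3246, -0.0188]
ee_rot: [-0.0, 0.674, 0.739, 0.0]
contact_force: [-0.3, 0.4, -1.5]
width: 0.0528
gripper_force: 31.9
```

servo_tool([
  [0, 0, 0.03, 0, 0, 0, 1],
  [0, 0, 0.03, 0, 0, 0, 1],
  [0, 0, 0.03, 0, 0, 0, 1],
  [0, 0, 0.03, 0, 0, 0, 1],
  [0, 0, 0.03, 0, 0, 0, 1],
])

```text
clock: 25.1
position: [0.4771, 0.3246, -0.0199]
ee_rot: [0.0, 0.674, 0.739, 0.0]
contact_force: [-2.4, -0.9, 3.5]
width: 0.0529
gripper_force: 32.3
```

Contact on the tray floor at about 4 N. Releasing and lifting away.

servo_tool([
  [0, 0, 0, 0, 0, 0, 0],
  [0, 0, 0, 0, 0, 0, -0.5],
  [0, 0, 0, 0, 0, 0, -0.8],
  [0, 0, 0, 0, 0, 0, -0.8],
  [0, 0, 0, 0, 0, 0, -0.8],
])

```text
clock: 25.6
position: [0.4771, 0.3246, -0.0202]
ee_rot: [-0.0, 0.674, 0.739, 0.0]
contact_force: [0.6, 0.1, 0.2]
width: 0.077
gripper_force: 0.0
```

servo_tool([
  [0, 0, -0.5, 0, 0, 0, -0.8],
  [0, 0, -2, 0, 0, 0, -0.8],
  [0, 0, -4, 0, 0, 0, -0.8],
  [0, 0, -4, 0, 0, 0, -0.8],
  [0, 0, -4, 0, 0, 0, -0.8],
])

```text
clock: 26.1
position: [0.4768, 0.3244, 0.1266]
ee_rot: [-0.0, 0.674, 0.739, 0.0]
contact_force: [1.4, 1.1, -0.5]
width: 0.0767
gripper_force: 0.0
```

servo_tool([
  [0, -4, -1, 0, 0, 0, -0.8],
  [0, -4, -1, 0, 0, 0, -0.8],
  [0, -4, -1, 0, 0, 0, -0.8],
  [0, -3, 0, 0, 0, 0, -0.8],
  [0, 0, 0, 0, 0, 0, -0.8],
])

```text
clock: 26.6
position: [0.3233, 0.3097, 0.1554]
ee_rot: [-0.001, 0.673, 0.739, -0.001]
contact_force: [-0.6, 0.3, -0.3]
width: 0.0768
gripper_force: 0.0
```

Run:
```python
from h import *
im=optics.get_image("scene")
s=manip.get_state(); print(s["clock"],s["position"],s["contact_force"],s["width"])
cv2.imwrite("pics/end.png",im[:,:,::-1])
```

```text
26.65 [0.32600845 0.31056063 0.15555198] [ 0.79287987 -0.39072332 -0.56140193] 0.07676416566577862
```

View pics/end.png

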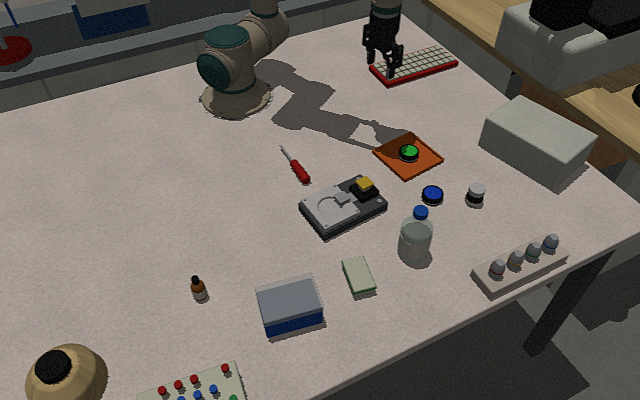

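The green target lies flat in the tray at (409,152). The latch is up at (365,183), everything else is where it was, and the gripper is clear.

```bash
python3 -c "
from rig import manip
print(manip.sign_off())"
```

```text
the job is handed in; nothing more can be done
None
```

The latch had not clicked at about 12 N (11.9 N at roughly 1.6 mm of travel, still rising), so I let it spring back up, set the green target down gently and level in the orange tray, and handed the job in.

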